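# Bolt the finds case and drop the bolt handle into its notch

### The arm

A 7-joint arm with a two-finger parallel gripper is mounted at the origin on the work surface; the furniture and walls round the work are solid. World frame = base frame: x ahead of the robot, y to its left, z up, the work surface at z = 0. Lengths are in m, angles in rad, forces in N, time in s.
With the tool pointing down it reaches from about 0.35 to 0.9 m from the base axis. Payload 8.1 kg.
Tool frame: the origin (TCP) lies on the centre line of the jaws, within the pads' length; the fingertips stand 14 mm ahead of it and the grasp point (between the pads) lies 5 mm behind it; z points along the fingers, y is the direction in which the jaws open and shut (so a half turn about z gives the same grasp; the last joint's range is limited). The gripper opens to 92 mm and grips with 3 to 60 N. Pads are 19 mm wide; open, the fingers measure 130 mm over their backs; the gripper's body (75 mm by 190 mm) begins 47 mm behind the grasp point.
Start: joints at [-1.231, 0.434, 0.025, 1.573, -0.012, 1.134, -0.075], TCP at [0.268, 0.565, 0.241] pointing down, gripper open.
Joint ranges: [-2.62, 2.62], [-0.44, 2.09], [-1.27, 1.32], [0.08, 2.57], [-1.32, 4.46], [0.12, 2], [-2.74, 2.74]. Speed limits (rad/s): [2.22, 2.22, 3.01, 3.01, 3.14, 3.14, 3.14].

### API

Orientations are given as a rotation vector (axis times angle).
In Python, from cell import arm, optics gives the robot as it stands.
- The arm moves only by the shell command python3 -m creep 'ROWS' [FORCE]. ROWS is JSON, a list of rows, each an object with "translation": the shift along the tool's x, y, z in m, a list of three; "rot": the turn, a rotation vector about the tool's x, y, z in degrees, a list of three; "jaw": the finger opening in m, from 0 to 0.0918. In form: [{"translation": [x, y, z], "rot": [wx, wy, wz], "jaw": jaw}, ...]. A call has 1 to 12 rows; each row shifts and turns the commanded pose from where the row before left it, along the tool's axes as they then stand; what a row does not reach is not made up. A row lasts 1/12 s, in which the tool goes at most 41.7 mm and 7.16 degrees, less where a joint would pass 70% of its speed; a pose out of reach is approached as far as the arm can. A call is refused whole if a number of a shift passes 0.0417 or a number of a turn 7.16, either way. A call with a gripper value outside its range is refused whole. The fingers move at their own pace and stop on an object; FORCE is the grip in N (left out, the last holds). Time passes only in rows, so rows that do not move let the fingers close. It gives the time, the measured TCP pose, the force and the opening at its end, in the units of the state.
- arm.observe(): the state, without advancing time (a new reading comes with each control period).
- optics.get_image(name): name is "side" or "top"; returns the picture (384x512x3 uint8, red, green, blue); there is no depth.
- optics.camera_info(name): a dict with "fx", "fy", "cx", "cy" (pixels), "R" (3x3) and "t" (3): a world point X has camera coordinates R X + t. Camera axes: x right, y down, z forward; pixel columns grow to the right and rows downward; lengths in m; the calibration is good to about 2 mm. A picture is of the moment at which its call begins. camera_info takes no time and is no camera call.
- arm.sign_off(): hands the job in, once; it reports no verdict.
Trained networks look in the newest picture that a camera, given by its name, has taken for a name from the list of things; names that differ only in an ending like _2 or _b are one class to them, and where a whole thing is asked for, a point or a joint stands for the part that bears it (a point fixed in the world has none). Each returns a list of dicts, best first, with "score" (0 to 1); they miss things now and then, are a little off and sometimes report something else, mostly with a low value. They report only what shows in the picture. A call takes as long as a camera call.
- optics.boxes_of(camera, thing): "location" ([column, row] in pixels, amid what is visible of it).
- optics.pinpoint(camera, thing): "location" ([column, row] in pixels: a listed point, or the origin of a listed thing).
The state is a dict: "clock": time; "joints": joint angles; "dq": joint speeds; "joint_efforts": joint torques, N m; "position": TCP position; "ee_rot": TCP orientation; "force": force on the tool from outside, world axes, zero at the start; "ft_torque": the same for the moment, N m; "width": opening from 0.0 (shut) to 1.0 (fully open).
Only numpy, scipy, OpenCV 4.12 (cv2) and the standard library are available. Lean on these libraries where they do the work, as an engineer would, in place of code of your own. Each camera call takes 0.05 s, during which the arm holds its last target.

### The job

Lock the small wooden finds case on the table: slide its barrel bolt across, to the left, through the staple on the lid, then turn the handle with the red knob over towards the front of the case and lay it fully down in the notch of the yellow strip, and let go. The strip is adjustable and nobody knows exactly where its notch stands today, so feel for it gently and never force the handle against the strip, which bends easily. Leave the other things on the table where they are.

Things in the scene. Friction and masses are not known exactly. Their poses are not given: they have to be found in the camera images.
- case: Closed plywood finds case, 130 (x) x 240 (y) x 100 mm high, fixed. Origin: centre of its underside; x to its back, y to its left, z up. On its top the bolt's axis runs along y at x = -37, z = 118 mm. Bolt guides and lid staple (20 mm wide, 28 mm high) at y = -108, +1 and +26 mm.
- rail: Foot of the yellow strip (118 x 5 mm) that runs along y in front of the bolt. Origin: x = -57, y = -45, z = 100 mm of the case. Strip's top edge: 28 mm above the origin. One notch, 14 mm wide, 18 deep, somewhere along the strip (see joint bolt_slide). The strip bends if the handle bears on it with over 30 N; a push at the knob makes about 2.8 times its force there.
- handle: Bolt handle: a flat-sided steel shank, 12 mm wide along y, 10 mm thick, standing square out of the bolt, with a red roller knob at its end. Origin: on the bolt's axis, at the handle's foot; its z points along the handle to its end. The whole handle reaches 64 mm from the axis.
- handle_grip (a point): Centre of the red knob, 54 mm from the bolt's axis: a roller of 20 mm diameter, 24 mm long along the case's y, that spins freely about its own axis (along y). Pinched on its two flat ends it does not hinder the turning of the handle.
- handle_pivot (a point): Point on the bolt's axis at the foot of the handle; it slides with the bolt along the case's y. The handle turns about it (about the case's y).
- bolt_slide (a joint): Bolt's slide to the left (case +y), m: 0 withdrawn, 0.077 end stop. Through the staple from 0.028. The handle is over the middle of the notch at some value from 0.032 to 0.068, unknown: the strip was clamped by hand, so feel (or look) for it; 1 mm off still enters. Friction about 2.5 N; stays where left.
- bolt_turn (a joint): Handle angle, rad: 0 upright, growing as it turns over to the front (case -x); 1.5 at its lower stop, lying level out over the front edge; -0.25 backward stop. Off the notch the strip stops it at about 0.80; at the notch it goes on down to 1.5. Stays where left (0.04 N m of friction).
- bowl_brown: Brown pottery bowl, 156 mm across, 85 mm high, loose, left of the case. Origin: centre of its underside.
- stone_c: Rounded stone, 55 x 57 x 42 mm, loose. Origin: centre of its underside.
- slab_1: Flat dark sherd, 51 x 116 x 18 mm, loose. Origin: centre of its underside.
- slab_2: Small dark sherd, 26 x 44 x 13 mm, loose. Origin: centre of its underside.
- brush_wood: Wooden brush, 28 x 168 x 21 mm, loose, lying in front of the case. Origin: centre of its underside.

How it is judged:
On the way:
1. the bolt is slid across through the staple, the handle still up (value of joint bolt_slide above 0.028 m and value of joint bolt_turn below 1.1 rad), for 0.1 s.
At the end, for the whole second after the job is handed in: The bolt is slid at least 28 mm, through the staple, its handle lies down in the notch (bolt_turn above 1.3 rad, at rest), and the bowl, stone, two sherds and brush are within 30 mm of where they stood (value of joint bolt_slide above 0.028 m and value of joint bolt_turn above 1.3 rad and velocity of joint bolt_turn below 0.1 rad/s and not (distance of bowl_brown from where it was at the start of the episode above 0.03 m) and not (distance of stone_c from where it was at the start of the episode above 0.03 m) and not (distance of slab_1 from where it was at the start of the episode above 0.03 m) and not (distance of brush_wood from where it was at the start of the episode above 0.03 m) and not (distance of slab_2 from where it was at the start of the episode above 0.03 m)); the robot touches nothing.
It fails at once if the handle is forced against the strip (more than 30 N) (contact force between handle and rail above 30 N).
It fails at once if the bowl, stone, brush or a sherd is pushed more than 30 mm (distance of any of bowl_brown, stone_c, slab_1, brush_wood, slab_2 from where it was at the start of the episode above 0.03 m).
It also fails if it takes over 72 s, if anything falls off the work surface, if the arm or the gripper's body presses on something with over 40 N, if the wrist force passes 120 N, or if a joint passes its speed limit or range.

## Working session

There is one attempt and no reset: what is moved stays moved. The work goes in short steps, Python scripts to look and compute and a shell command to move; the robot and the scene stay as the last step left them, time stands still between calls to the robot, and variables do not carry over. Pictures are saved under pics/ and viewed, and the job is handed in when it is done.

```bash
ls; mkdir -p pics
python3 - <<'E'
from cell import arm, optics
import cv2
print(arm.observe())
for n in ("side","top"):
    im=optics.get_image(n); cv2.imwrite(f"pics/{n}0.png",im[:,:,::-1]); print(n,optics.camera_info(n))
    for th in ("handle_grip","handle_pivot","case","rail"):
        print(th,optics.pinpoint(n,th)[:2])
E
```

```text
pics
{'clock': 0.0, 'joints': array([-1.23061572,  0.43517714,  0.025011  ,  1.57413532, -0.01161888,
        1.13396774, -0.07509955]), 'dq': array([-1.59627627e-04, -2.49519633e-03,  6.84951798e-04,  1.00148554e-06,
        2.26180384e-03, -1.46549156e-03,  5.33701015e-04]), 'joint_efforts': array([-3.73421528e-06, -6.67860532e+01,  9.85428281e-01, -3.14449847e+01,
       -6.04073494e-02,  4.30271379e-02,  1.64931871e-04]), 'position': array([0.26763523, 0.56424625, 0.23995907]), 'ee_rot': array([-6.89977803e-01, -3.06467914e+00,  2.40123311e-03]), 'force': array([ 0.27846952, -0.64181888,  0.05865984]), 'ft_torque': array([0.0177236 , 0.01729271, 0.04845063]), 'width': 0.9988650067188568}
side {'fx': 492.54940498666156, 'fy': 492.54940498666156, 'cx': 255.20127463645008, 'cy': 198.2669085571954, 'R': array([[-0.97145182, -0.2366039 , -0.01731929],
       [-0.09818842,  0.46745276, -0.87854821],
       [ 0.21596389, -0.8517667 , -0.47733959]]), 't': array([0.49273904, 0.06043166, 1.26636858])}
handle_grip [{'location': [251.6, 164.2], 'score': 0.71}, {'location': [247.5, 146.4], 'score': 0.42}]
handle_pivot [{'location': [250.7, 163.4], 'score': 0.55}]
case [{'location': [234.2, 217.7], 'score': 0.94}]
rail [{'location': [249.9, 162.5], 'score': 0.69}, {'location': [257.9, 180.0], 'score': 0.59}]
top {'fx': 455.4698265271317, 'fy': 455.4698265271317, 'cx': 246.59782490961493, 'cy': 192.3780492922277, 'R': array([[-0.0244989 , -0.99969894, -0.00135361],
       [-0.9845408 ,  0.02436229, -0.17345288],
       [ 0.17343364, -0.00291672, -0.98484124]]), 't': array([0.2020652 , 0.46855008, 1.06572183])}
handle_grip [{'location': [315.7, 174.8], 'score': 0.58}, {'location': [331.1, 154.3], 'score': 0.52}]
handle_pivot [{'location': [327.7, 162.7], 'score': 0.61}]
case [{'location': [286.4, 168.8], 'score': 0.64}]
rail [{'location': [317.8, 172.8], 'score': 0.77}]
```

Run:
```python
import cv2
for n,(a,b,c,d) in {"side":(110,270,140,350),"top":(90,240,210,410)}.items():
    im=cv2.imread(f"pics/{n}0.png"); cv2.imwrite(f"pics/{n}0c.png",cv2.resize(im[a:b,c:d],None,fx=3.7,fy=3.7,interpolation=2))
```

```text
(no output)
```

View pics/side0.png

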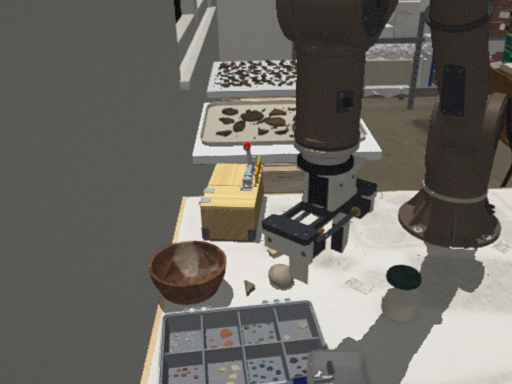

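View pics/top0.png

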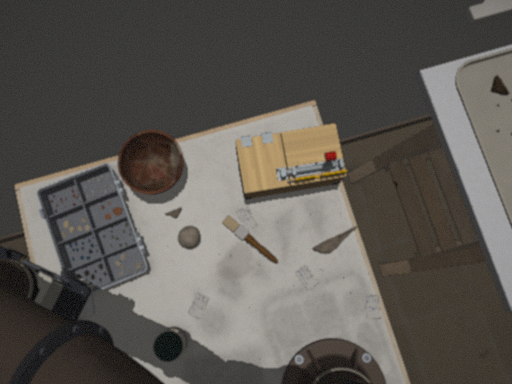

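```bash
sleep 1
```

```text
(no output)
```

View pics/side0c.png

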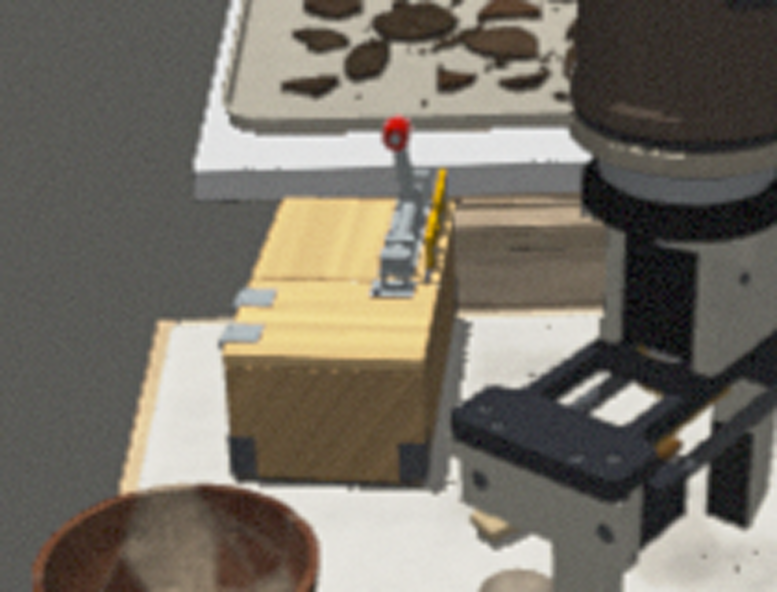

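View pics/top0c.png

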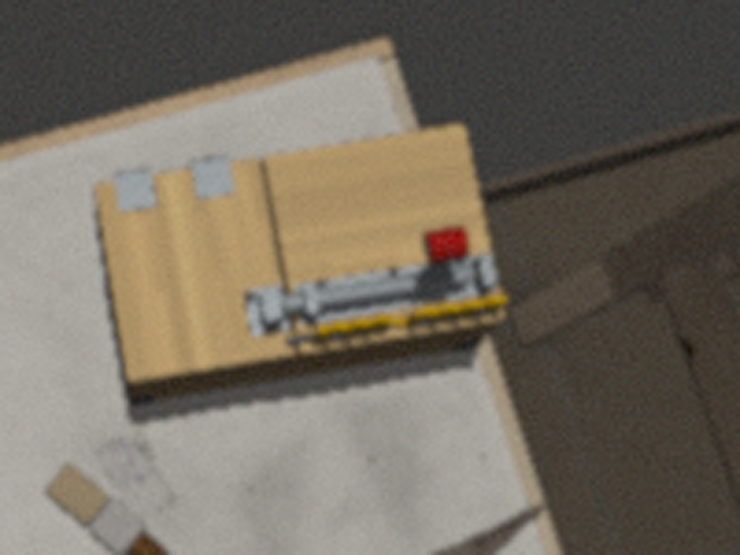

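```bash
cat > h.py <<'E'
import numpy as np
from cell import arm, optics
from scipy.spatial.transform import Rotation as Ro
from scipy.optimize import least_squares
def proj(n,X):
    c=optics.camera_info(n); p=c["R"]@np.asarray(X)+c["t"]; return np.array([c["fx"]*p[0]/p[2]+c["cx"],c["fy"]*p[1]/p[2]+c["cy"]])
def cw(q,X): # case->world
    c,s=np.cos(q[2]),np.sin(q[2]); return np.array([q[0]+c*X[0]-s*X[1],q[1]+s*X[0]+c*X[1],X[2]])
E
python3 - <<'E'
from h import *
T=lambda a,b:np.array([210+a/3.7,90+b/3.7]); S=lambda a,b:np.array([140+a/3.7,110+b/3.7])
ob=[("top",(65,120,100),T(97,187)),("top",(65,-120,100),T(464,127)),("top",(-65,120,100),T(130,382)),("top",(-65,-120,100),T(502,320)),
("top",(-57,14,128),T(318,331)),("top",(-57,-104,128),T(507,299)),
("side",(65,120,100),S(225,357)),("side",(-65,120,100),S(425,360)),("side",(65,120,0),S(235,482)),("side",(-65,120,0),S(427,487))]
kn=[("top",T(446,240)),("side",S(397,133))]
def f(q):
    r=[]
    for n,X,p in ob: r+=list(proj(n,cw(q,np.array(X)/1e3))-p)
    k=cw(q,[-.037-.054*np.sin(q[4]),q[3],.118+.054*np.cos(q[4])])
    for n,p in kn: r+=list(proj(n,k)-p)
    return r
s=least_squares(f,[.55,-.1,0,-.08,0],loss='soft_l1'); print(s.x, np.round(s.fun,1))
q=s.x
print("knob",cw(q,[-.037-.054*np.sin(q[4]),q[3],.118+.054*np.cos(q[4])]))
# notch at T(400,320): along strip y
g=least_squares(lambda v:proj("top",cw(q,[-.057,v[0],.12+0*v[0]]))-T(400,320),[-.04]); print("notch y",g.x,g.fun)
g=least_squares(lambda v:proj("top",cw(q,[-.057,v[0],.128]))-T(400,320),[-.04]); print("notch y",g.x,g.fun)
E
```

```text
[ 0.5413239   0.08455164  0.15223184 -0.07491366 -0.20548644] [-0.5 -0.1  0.5 -1.2  0.3  0.9  2.  -0.3 -4.7  1.  -4.4  0.6 -0.6 -2.1
  0.1 -1.4 -0.4 -0.4  0.3  0.   0.1  0.8 -1.1 -0.4]
knob [0.52700296 0.00656437 0.17086394]
notch y [-0.04872946] [-0.02424727 -0.13784732]
notch y [-0.04722621] [-0.13410458 -0.76257581]
```

Run:
```python
import cv2
im=cv2.imread("pics/top0.png")[150:190,265:355]; a=cv2.resize(im,None,fx=8.5,fy=8.5,interpolation=2); cv2.imwrite("pics/t0d.png",a)
im=cv2.imread("pics/side0.png")[140:195,220:275]; a=cv2.resize(im,None,fx=10,fy=10,interpolation=2); cv2.imwrite("pics/s0d.png",a)
from h import *
q=[ 0.5413239,0.08455164,0.15223184]
for y in (.014,-.104): 
  for z in (.1,.128): print(y,z,proj("top",cw(q,[-.057,y,z])),proj("side",cw(q,[-.057,y,z])))
for y in (.026,.001,-.108): print(y,proj("top",cw(q,[-.037,y,.128])),proj("side",cw(q,[-.037,y,.128])))
```

```text
0.014 0.1 [290.11147084 182.83957927] [255.47691733 185.27326657]
0.014 0.128 [291.26736822 180.42046845] [255.28620159 175.30652103]
-0.104 0.1 [340.15907483 174.03110025] [259.18300186 165.72877864]
-0.104 0.128 [342.65544153 171.38349646] [259.04408338 156.33633639]
0.026 [284.33004991 172.77405465] [246.85412537 177.23328702]
0.001 [295.21851354 170.86553698] [247.85584429 172.88960786]
-0.108 [342.51199549 162.57598864] [251.84175671 155.60579272]
```

View pics/t0d.png

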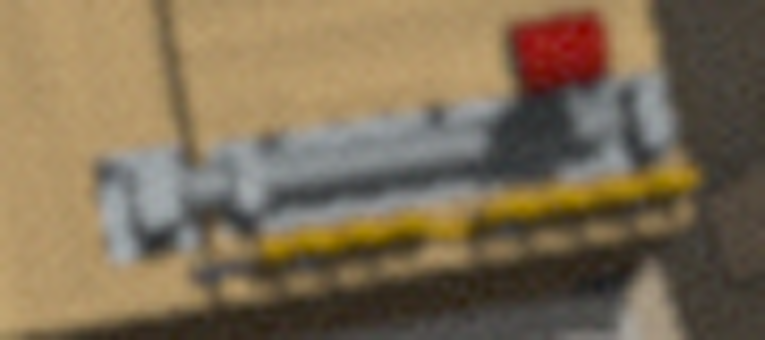

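View pics/s0d.png

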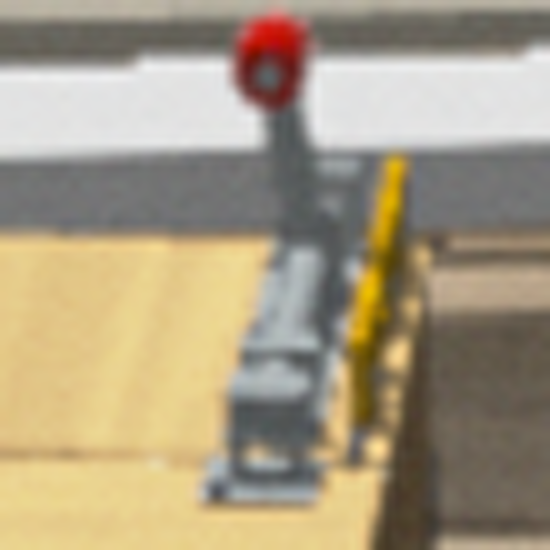

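```bash
cat >> h.py <<'E'
Q=[ 0.5413239,0.08455164,0.15223184]
def w2c(p): 
    d=np.array(p[:2])-Q[:2]; c,s=np.cos(Q[2]),np.sin(Q[2]); return np.array([c*d[0]+s*d[1],-s*d[0]+c*d[1],p[2]])
def st(goal=None):
    s=arm.observe(); R=Ro.from_rotvec(s["ee_rot"]).as_matrix()
    print("t",round(s["clock"],2),"pos",np.round(s["position"],4),"case",np.round(w2c(s["position"])*1e3,1),"F",np.round(s["force"],2),"w",round(s["width"],3))
    c,sn=np.cos(Q[2]),np.sin(Q[2]); C=np.array([[c,-sn,0],[sn,c,0],[0,0,1]])
    print("F case",np.round(C.T@s["force"],2)); print("tool axes in case (cols)\n",np.round(C.T@R,3))
    if goal is not None:
        g=cw(Q,goal); print("goal tool shift",np.round(R.T@(g-s["position"])*1e3,1))
    # rot to nearest target
    for sg in (1,-1):
        y=C@np.array([0,sg,0]); z=np.array([0,0,-1.]); T=np.column_stack([np.cross(y,z),y,z])
        print("rot",sg,np.round(np.degrees(Ro.from_matrix(R.T@T).as_rotvec()),2))
    return s
E
python3 - <<'E'
from h import *
s=st([-.026,-.075,.25]); print(s["joints"])
for n in("side","top"):
  for th in ("handle_grip","bowl_brown","stone_c"): print(n,th,optics.pinpoint(n,th)[:1])
E
```

```text
t 0.5 pos [0.2678 0.5647 0.2407] case [-197.5  516.1  240.7] F [ 0.63  0.44 -0.06] w 1.004
F case [ 0.69  0.33 -0.06]
tool axes in case (cols)
 [[-0.828  0.561 -0.   ]
 [ 0.561  0.828 -0.   ]
 [-0.    -0.    -1.   ]]
goal tool shift [-473.4 -393.3   -9.3]
rot 1 [ -0.    0.  -34.1]
rot -1 [  0.    0.  145.9]
[-1.23061506  0.43454206  0.02502081  1.57324964 -0.01159486  1.13400272
 -0.07514274]
side handle_grip [{'location': [251.6, 164.2], 'score': 0.71}]
side bowl_brown [{'location': [187.1, 293.8], 'score': 0.59}]
side stone_c [{'location': [281.1, 280.8], 'score': 0.88}]
top handle_grip [{'location': [315.7, 174.8], 'score': 0.58}]
top bowl_brown [{'location': [156.3, 170.3], 'score': 0.89}]
top stone_c [{'location': [186.7, 235.5], 'score': 0.85}]
```

```bash
python3 -m creep '[{"translation":[0,0,-0.01],"rot":[0,0,-7],"jaw":0.09},{"translation":[0,0,0],"rot":[0,0,-7],"jaw":0.09},{"translation":[0,0,0],"rot":[0,0,-7],"jaw":0.09},{"translation":[0,0,0],"rot":[0,0,-7],"jaw":0.09},{"translation":[0,0,0],"rot":[0,0,-6.1],"jaw":0.09},{"translation":[-0.01,-0.035,0],"rot":[0,0,0],"jaw":0.09},{"translation":[-0.01,-0.035,0],"rot":[0,0,0],"jaw":0.09},{"translation":[-0.01,-0.035,0],"rot":[0,0,0],"jaw":0.09},{"translation":[-0.01,-0.035,0],"rot":[0,0,0],"jaw":0.09},{"translation":[-0.01,-0.035,0],"rot":[0,0,0],"jaw":0.09},{"translation":[-0.01,-0.035,0],"rot":[0,0,0],"jaw":0.09}]' 5
python3 -c "
from h import *
st([-.026,-.075,.25])"
```

```text
clock: 1.72
position: [0.3595, 0.3646, 0.2509]
ee_rot: [-0.239, 3.132, 0.001]
force: [1.2, -0.2, 0.1]
width: 0.978
t 1.72 pos [0.3595 0.3646 0.2509] case [-137.3  304.4  250.9] F [ 1.16 -0.2   0.08] w 0.978
F case [ 1.11 -0.37  0.08]
tool axes in case (cols)
 [[-1. -0.  0.]
 [-0.  1.  0.]
 [-0.  0. -1.]]
goal tool shift [-111.3 -379.4    0.8]
rot 1 [0.02 0.02 0.  ]
rot -1 [-3.0e-02  3.0e-02 -1.8e+02]
```

```bash
python3 -m creep '[{"translation":[-0.01,-0.035,0],"rot":[0,0,0],"jaw":0.07},{"translation":[-0.01,-0.035,0],"rot":[0,0,0],"jaw":0.07},{"translation":[-0.01,-0.035,0],"rot":[0,0,0],"jaw":0.07},{"translation":[-0.01,-0.035,0],"rot":[0,0,0],"jaw":0.07},{"translation":[-0.01,-0.035,0],"rot":[0,0,0],"jaw":0.07},{"translation":[-0.01,-0.035,0],"rot":[0,0,0],"jaw":0.07},{"translation":[-0.01,-0.035,0],"rot":[0,0,0],"jaw":0.07},{"translation":[-0.01,-0.035,0],"rot":[0,0,0],"jaw":0.07},{"translation":[-0.01,-0.035,0],"rot":[0,0,0],"jaw":0.07},{"translation":[-0.01,-0.035,0],"rot":[0,0,0],"jaw":0.07},{"translation":[-0.011,-0.029,0],"rot":[0,0,0],"jaw":0.07},{"translation":[0,0,0],"rot":[0,0,0],"jaw":0.07}]' 5
python3 - <<'E'
from h import *
import cv2
st([-.026,-.075,.18])
for n in("side","top"): cv2.imwrite(f"pics/{n}1.png",optics.get_image(n)[:,:,::-1])
for n in("side","top"):
    a=cv2.imread(f"pics/{n}1.png"); a=a[80:230,190:330] if n=="side" else a[90:240,260:400]
    cv2.imwrite(f"pics/{n}1c.png",cv2.resize(a,None,fx=4,fy=4,interpolation=2))
E
```

```text
clock: 2.72
position: [0.5284, 0.0014, 0.2511]
ee_rot: [-0.226, 3.132, -0.005]
force: [0.9, 0.1, 0.6]
width: 0.761
t 2.72 pos [0.5284 0.0014 0.2511] case [-25.4 -80.2 251.1] F [0.9  0.06 0.61] w 0.761
F case [ 0.9  -0.08  0.61]
tool axes in case (cols)
 [[-1.     0.008  0.002]
 [ 0.008  1.    -0.003]
 [-0.002 -0.003 -1.   ]]
goal tool shift [ 0.8  5.4 71. ]
rot 1 [-0.2   0.09 -0.47]
rot -1 [1.5000e-01 3.1000e-01 1.7953e+02]
```

```bash
sleep 0.1
```

```text
(no output)
```

View pics/side1c.png

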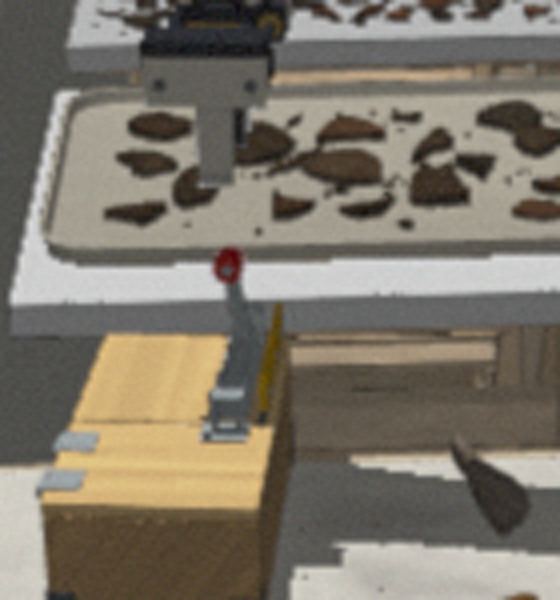

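View pics/top1c.png

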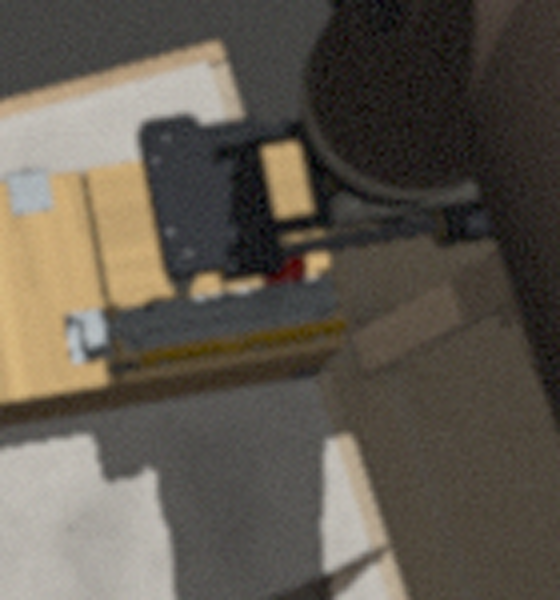

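```bash
python3 -m creep '[{"translation":[0.001,0.005,0.03],"rot":[0,0,-0.5],"jaw":0.07},{"translation":[0,0,0.03],"rot":[0,0,0],"jaw":0.07},{"translation":[0,0,0.02],"rot":[0,0,0],"jaw":0.07},{"translation":[0,0,0],"rot":[0,0,0],"jaw":0.07},{"translation":[0,0,0],"rot":[0,0,0],"jaw":0.07}]' 5
python3 - <<'E'
from h import *
import cv2
st([-.026,-.075,.17])
for n in("side","top"): cv2.imwrite(f"pics/{n}2.png",optics.get_image(n)[:,:,::-1])
L=[]
for n in("side","top"):
    a=cv2.imread(f"pics/{n}2.png"); a=a[100:200,200:300] if n=="side" else a[120:220,265:365]
    L.append(cv2.resize(a,None,fx=4,fy=4,interpolation=2))
cv2.imwrite("pics/c2.png",cv2.hconcat(L))
E
```

```text
clock: 3.23
position: [0.5236, 0.0145, 0.1705]
ee_rot: [0.255, -3.129, -0.001]
force: [0.3, 0.5, -0.1]
width: 0.764
t 3.23 pos [0.5236 0.0145 0.1705] case [-28.2 -66.5 170.5] F [ 0.33  0.48 -0.07] w 0.764
F case [ 0.4   0.43 -0.07]
tool axes in case (cols)
 [[-1.    -0.011 -0.002]
 [-0.011  1.     0.001]
 [ 0.002  0.001 -1.   ]]
goal tool shift [-2.1 -8.5  0.5]
rot 1 [ 0.03 -0.12  0.61]
rot -1 [ 1.9000e-01  5.0000e-02 -1.7939e+02]
```

View pics/c2.png

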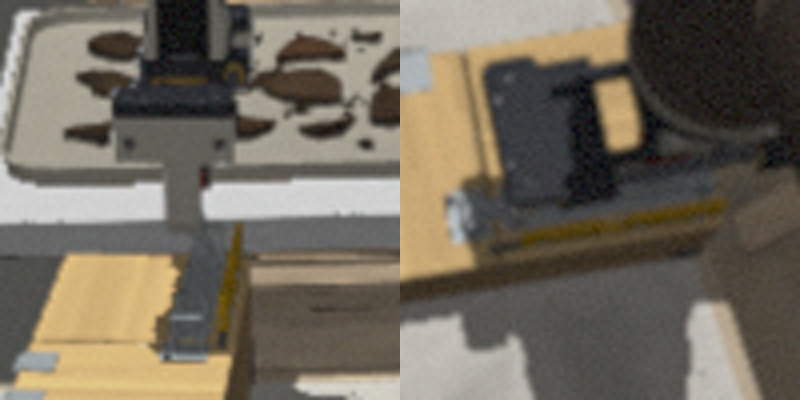

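```bash
python3 -m creep '[{"translation":[0,-0.008,0],"rot":[0,0,0.6],"jaw":0.06},{"translation":[0,0,0],"rot":[0,0,0],"jaw":0.04},{"translation":[0,0,0],"rot":[0,0,0],"jaw":0.03},{"translation":[0,0,0],"rot":[0,0,0],"jaw":0.01},{"translation":[0,0,0],"rot":[0,0,0],"jaw":0.01},{"translation":[0,0,0],"rot":[0,0,0],"jaw":0.01},{"translation":[0,0,0],"rot":[0,0,0],"jaw":0.01},{"translation":[0,0,0],"rot":[0,0,0],"jaw":0.01}]' 5
python3 - <<'E'
from h import *
st([-.026,-.075,.17])
E
```

```text
clock: 4.0
position: [0.5256, 0.0059, 0.1708]
ee_rot: [0.237, -3.133, -0.001]
force: [-0.2, 0.2, 1.4]
width: 0.261
t 4.0 pos [0.5256 0.0059 0.1708] case [-27.4 -75.3 170.8] F [-0.17  0.23  1.42] w 0.261
F case [-0.13  0.25  1.42]
tool axes in case (cols)
 [[-1.     0.001 -0.   ]
 [ 0.001  1.     0.001]
 [ 0.     0.001 -1.   ]]
goal tool shift [-1.4  0.3  0.8]
rot 1 [ 0.03 -0.   -0.07]
rot -1 [-1.0000e-02 -5.0000e-02  1.7993e+02]
```

```bash
python3 -m creep '[{"translation":[0,0.003,0],"rot":[0,0,0],"jaw":0.01},{"translation":[0,0.004,0],"rot":[0,0,0],"jaw":0.01},{"translation":[0,0.004,0],"rot":[0,0,0],"jaw":0.01},{"translation":[0,0.004,0],"rot":[0,0,0],"jaw":0.01},{"translation":[0,0.004,0],"rot":[0,0,0],"jaw":0.01},{"translation":[0,0.004,0],"rot":[0,0,0],"jaw":0.01},{"translation":[0,0.004,0],"rot":[0,0,0],"jaw":0.01},{"translation":[0,0.003,0],"rot":[0,0,0],"jaw":0.01},{"translation":[0,0,0],"rot":[0,0,0],"jaw":0.01},{"translation":[0,0,0],"rot":[0,0,0],"jaw":0.01},{"translation":[0,0,0],"rot":[0,0,0],"jaw":0.01}]' 5
python3 - <<'E'
from h import *
import cv2
st()
for n in("side","top"): cv2.imwrite(f"pics/{n}3.png",optics.get_image(n)[:,:,::-1])
L=[]
for n in("side","top"):
    a=cv2.imread(f"pics/{n}3.png"); a=a[100:200,200:300] if n=="side" else a[120:220,265:365]
    L.append(cv2.resize(a,None,fx=4,fy=4,interpolation=2))
cv2.imwrite("pics/c3.png",cv2.hconcat(L))
E
```

```text
clock: 4.92
position: [0.5212, 0.036, 0.1708]
ee_rot: [-0.237, 3.132, 0.002]
force: [1.1, 2.5, 0.8]
width: 0.258
t 4.92 pos [0.5212 0.036  0.1708] case [-27.2 -45.  170.8] F [1.08 2.53 0.84] w 0.258
F case [1.45 2.34 0.84]
tool axes in case (cols)
 [[-1.     0.001  0.   ]
 [ 0.001  1.     0.001]
 [-0.     0.001 -1.   ]]
rot 1 [ 0.06  0.02 -0.06]
rot -1 [ 3.0000e-02 -1.0000e-01  1.7994e+02]
```

View pics/c3.png

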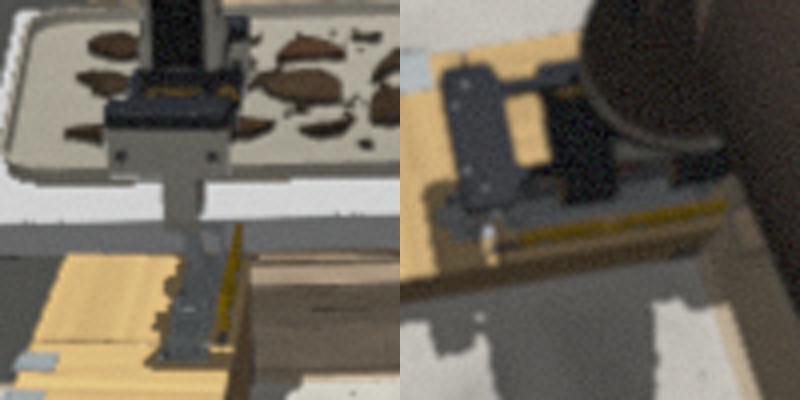

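```bash
python3 - <<'E'
import numpy as np
a=np.array([-.2,-.08,.04,.16,.28,.4,.5,.6,.65,.7,.75,.8,.9,1.0,1.1,1.2,1.3,1.4,1.5])
x=54*np.sin(a);z=-54*np.cos(a)
for i in range(1,len(a)): print(a[i],round(x[i]-x[i-1],1),round(z[i]-z[i-1],1), "abs case",round(-37-x[i],1),round(118-z[i],1))
E
python3 -m creep '[{"translation":[0,0.003,0],"rot":[0,0,0],"jaw":0.01},{"translation":[0.0064,0,-0.0009],"rot":[0,0,0],"jaw":0.01},{"translation":[0.0065,0,-0.0001],"rot":[0,0,0],"jaw":0.01},{"translation":[0.0064,0,0.0006],"rot":[0,0,0],"jaw":0.01},{"translation":[0.0063,0,0.0014],"rot":[0,0,0],"jaw":0.01},{"translation":[0.0061,0,0.0022],"rot":[0,0,0],"jaw":0.01},{"translation":[0.0049,0,0.0023],"rot":[0,0,0],"jaw":0.01},{"translation":[0,0,0],"rot":[0,0,0],"jaw":0.01},{"translation":[0,0,0],"rot":[0,0,0],"jaw":0.01},{"translation":[0,0,0],"rot":[0,0,0],"jaw":0.01}]' 5
python3 - <<'E'
from h import *
st()
E
```

```text
-0.08 6.4 -0.9 abs case -32.7 171.8
0.04 6.5 -0.1 abs case -39.2 172.0
0.16 6.4 0.6 abs case -45.6 171.3
0.28 6.3 1.4 abs case -51.9 169.9
0.4 6.1 2.2 abs case -58.0 167.7
0.5 4.9 2.3 abs case -62.9 165.4
0.6 4.6 2.8 abs case -67.5 162.6
0.65 2.2 1.6 abs case -69.7 161.0
0.7 2.1 1.7 abs case -71.8 159.3
0.75 2.0 1.8 abs case -73.8 157.5
0.8 1.9 1.9 abs case -75.7 155.6
0.9 3.6 4.1 abs case -79.3 151.6
1.0 3.1 4.4 abs case -82.4 147.2
1.1 2.7 4.7 abs case -85.1 142.5
1.2 2.2 4.9 abs case -87.3 137.6
1.3 1.7 5.1 abs case -89.0 132.4
1.4 1.2 5.3 abs case -90.2 127.2
1.5 0.7 5.4 abs case -90.9 121.8
clock: 5.85
position: [0.4844, 0.0325, 0.1653]
ee_rot: [0.236, -3.132, -0.0]
force: [0.9, -0.0, -2.5]
width: 0.26
t 5.85 pos [0.4844 0.0325 0.1653] case [-64.2 -42.8 165.3] F [ 0.85 -0.04 -2.49] w 0.26
F case [ 0.84 -0.17 -2.49]
tool axes in case (cols)
 [[-1.     0.002 -0.001]
 [ 0.002  1.     0.   ]
 [ 0.001  0.    -1.   ]]
rot 1 [ 0.   -0.03 -0.1 ]
rot -1 [-5.000e-02 -0.000e+00  1.799e+02]
```

```bash
cat > look.py <<'E'
import sys,cv2
from h import *
k=sys.argv[1]
for n in("side","top"): cv2.imwrite(f"pics/{n}{k}.png",optics.get_image(n)[:,:,::-1])
L=[]
for n in("side","top"):
    a=cv2.imread(f"pics/{n}{k}.png"); a=a[115:195,225:275] if n=="side" else a[145:225,275:355]
    L.append(cv2.resize(a,None,fx=6,fy=6,interpolation=2))
o=cv2.hconcat(L); o=cv2.convertScaleAbs(o,alpha=1.6); cv2.imwrite(f"pics/c{k}.png",o)
E
python3 look.py 4
```

```text
(no output)
```

View pics/c4.png

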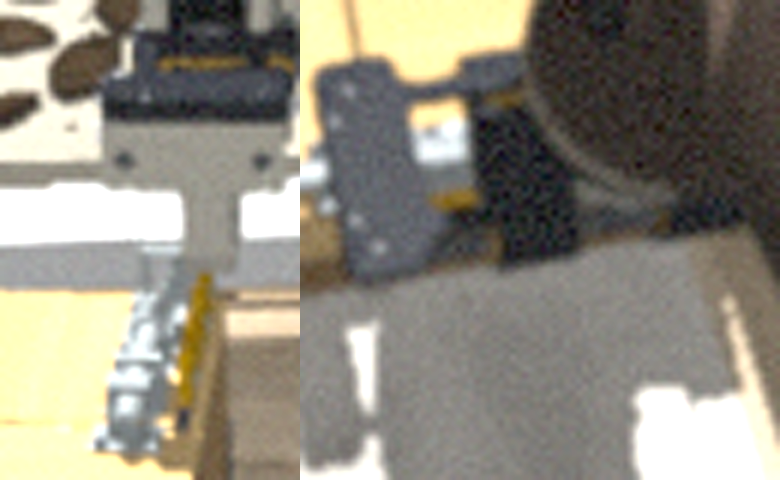

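```bash
python3 -m creep '[{"translation":[0.0046,0,0.0028],"rot":[0,0,0],"jaw":0.01},{"translation":[0.0022,0,0.0016],"rot":[0,0,0],"jaw":0.01},{"translation":[0.0021,0,0.0017],"rot":[0,0,0],"jaw":0.01},{"translation":[0,0,0],"rot":[0,0,0],"jaw":0.01},{"translation":[0,0,0],"rot":[0,0,0],"jaw":0.01}]' 5
python3 -c "
from h import *
st()"
python3 -m creep '[{"translation":[0.0020,0,0.0018],"rot":[0,0,0],"jaw":0.01},{"translation":[0,0,0],"rot":[0,0,0],"jaw":0.01},{"translation":[0,0,0],"rot":[0,0,0],"jaw":0.01}]' 5
python3 -c "
from h import *
st()"
```

```text
clock: 6.37
position: [0.4757, 0.0312, 0.159]
ee_rot: [0.236, -3.133, 0.0]
force: [2.4, -0.2, -3.9]
width: 0.262
t 6.37 pos [0.4757 0.0312 0.159 ] case [-72.9 -42.8 159. ] F [ 2.41 -0.21 -3.88] w 0.262
F case [ 2.35 -0.58 -3.88]
tool axes in case (cols)
 [[-1.     0.002 -0.   ]
 [ 0.002  1.    -0.   ]
 [ 0.    -0.    -1.   ]]
rot 1 [-0.   -0.   -0.09]
rot -1 [ -0.     0.   179.91]
clock: 6.62
position: [0.4739, 0.0309, 0.1572]
ee_rot: [-0.236, 3.133, 0.0]
force: [3.4, 1.2, -4.3]
width: 0.263
t 6.62 pos [0.4739 0.0309 0.1572] case [-74.8 -42.8 157.2] F [ 3.4   1.2  -4.26] w 0.263
F case [ 3.55  0.67 -4.26]
tool axes in case (cols)
 [[-1.     0.002  0.   ]
 [ 0.002  1.    -0.   ]
 [-0.    -0.    -1.   ]]
rot 1 [-0.    0.01 -0.1 ]
rot -1 [2.000e-02 0.000e+00 1.799e+02]
```

```bash
python3 -m creep '[{"translation":[-0.001,0,0.001],"rot":[0,0,0],"jaw":0.01},{"translation":[0,0,0],"rot":[0,0,0],"jaw":0.01},{"translation":[0,0,0],"rot":[0,0,0],"jaw":0.01}]' 5
python3 -c "
from h import *
st()" | head -2
python3 -m creep '[{"translation":[0.0019,0,0.0019],"rot":[0,0,0],"jaw":0.01},{"translation":[0,0,0],"rot":[0,0,0],"jaw":0.01},{"translation":[0,0,0],"rot":[0,0,0],"jaw":0.01}]' 5
python3 -c "
from h import *
st()"|head -2
```

```text
clock: 6.87
position: [0.4738, 0.0309, 0.1561]
ee_rot: [0.236, -3.131, 0.0]
force: [-4.7, 0.2, 2.1]
width: 0.261
t 6.87 pos [0.4738 0.0309 0.1561] case [-74.9 -42.8 156.1] F [-4.72  0.24  2.15] w 0.261
F case [-4.63  0.95  2.15]
clock: 7.12
position: [0.4723, 0.0307, 0.1544]
ee_rot: [0.236, -3.132, -0.0]
force: [-3.9, -0.5, 4.6]
width: 0.259
t 7.12 pos [0.4723 0.0307 0.1544] case [-76.4 -42.8 154.4] F [-3.91 -0.53  4.57] w 0.259
F case [-3.94  0.07  4.57]
```

```bash
python3 -m creep '[{"translation":[0.0021,0,0.0016],"rot":[0,0,0],"jaw":0.01},{"translation":[0,0,0],"rot":[0,0,0],"jaw":0.01},{"translation":[0,0,0],"rot":[0,0,0],"jaw":0.01}]' 5
python3 -c "
from h import *
st()"|head -2
```

```text
clock: 7.37
position: [0.4713, 0.0305, 0.1532]
ee_rot: [-0.236, 3.132, 0.0]
force: [-3.9, 0.2, 5.6]
width: 0.26
t 7.37 pos [0.4713 0.0305 0.1532] case [-77.4 -42.8 153.2] F [-3.91  0.19  5.63] w 0.26
F case [-3.83  0.78  5.63]
```

```bash
python3 -m creep '[{"translation":[0.0009,0,0.0007],"rot":[0,0,0],"jaw":0.01},{"translation":[0,0,0],"rot":[0,0,0],"jaw":0.01},{"translation":[0,0,0],"rot":[0,0,0],"jaw":0.01}]' 5
python3 -c "
from h import *
st()"|head -2
```

```text
clock: 7.62
position: [0.4709, 0.0305, 0.1527]
ee_rot: [-0.236, 3.131, 0.0]
force: [-0.9, 0.6, 5.1]
width: 0.255
t 7.62 pos [0.4709 0.0305 0.1527] case [-77.8 -42.8 152.7] F [-0.93  0.57  5.09] w 0.255
F case [-0.83  0.7   5.09]
```

```bash
for i in 1; do python3 -m creep '[{"translation":[-0.0002,0.001,-0.0002],"rot":[0,0,0],"jaw":0.01},{"translation":[0,0,0],"rot":[0,0,0],"jaw":0.01},{"translation":[0,0,0],"rot":[0,0,0],"jaw":0.01}]' 5 >/dev/null
python3 -c "
from h import *
st()"|head -2; done
python3 -m creep '[{"translation":[0,0.001,0],"rot":[0,0,0],"jaw":0.01},{"translation":[0,0,0],"rot":[0,0,0],"jaw":0.01}]' 5 >/dev/null
python3 -c "
from h import *
st()"|head -2
```

```text
t 7.87 pos [0.471  0.0308 0.1528] case [-77.7 -42.5 152.8] F [-0.2  -3.92  5.34] w 0.265
F case [-0.79 -3.85  5.34]
t 8.03 pos [0.471  0.0311 0.1528] case [-77.6 -42.2 152.8] F [ 0.82 -6.09  6.02] w 0.26
F case [-0.11 -6.14  6.02]
```

```bash
python3 -m creep '[{"translation":[-0.0006,0,-0.0006],"rot":[0,0,0],"jaw":0.01},{"translation":[0,0,0],"rot":[0,0,0],"jaw":0.01},{"translation":[0,0,0],"rot":[0,0,0],"jaw":0.01}]' 5 >/dev/null
python3 -c "
from h import *
st()"|head -2
python3 -m creep '[{"translation":[0,0.0007,0],"rot":[0,0,0],"jaw":0.01},{"translation":[0,0,0],"rot":[0,0,0],"jaw":0.01},{"translation":[0,0,0],"rot":[0,0,0],"jaw":0.01}]' 5 >/dev/null
python3 -c "
from h import *
st()"|head -2
```

```text
t 8.28 pos [0.4713 0.0312 0.1532] case [-77.3 -42.1 153.2] F [ 0.12 -5.88  3.94] w 0.26
F case [-0.78 -5.83  3.94]
t 8.53 pos [0.4712 0.0318 0.1532] case [-77.3 -41.5 153.2] F [ 0.48 -5.66  4.64] w 0.262
F case [-0.38 -5.67  4.64]
```

```bash
python3 -m creep '[{"translation":[-0.0002,0.0007,-0.0002],"rot":[0,0,0],"jaw":0.01},{"translation":[0,0,0],"rot":[0,0,0],"jaw":0.01},{"translation":[0,0,0],"rot":[0,0,0],"jaw":0.01}]' 5 >/dev/null
python3 -c "
from h import *
st()"|head -2
python3 -m creep '[{"translation":[0,0.0007,0],"rot":[0,0,0],"jaw":0.01},{"translation":[0,0,0],"rot":[0,0,0],"jaw":0.01},{"translation":[0,0,0],"rot":[0,0,0],"jaw":0.01}]' 5 >/dev/null
python3 -c "
from h import *
st()"|head -2
python3 -m creep '[{"translation":[0,0.0007,0],"rot":[0,0,0],"jaw":0.01},{"translation":[0,0,0],"rot":[0,0,0],"jaw":0.01},{"translation":[0,0,0],"rot":[0,0,0],"jaw":0.01}]' 5 >/dev/null
python3 -c "
from h import *
st()"|head -2
```

```text
t 8.78 pos [0.4712 0.0325 0.1534] case [-77.2 -40.9 153.4] F [ 0.83 -6.14  3.23] w 0.261
F case [-0.11 -6.2   3.23]
t 9.03 pos [0.4712 0.0329 0.1533] case [-77.2 -40.4 153.3] F [ 0.5  -6.46  3.89] w 0.261
F case [-0.49 -6.46  3.89]
t 9.28 pos [0.4711 0.0335 0.1534] case [-77.2 -39.8 153.4] F [ 0.65 -6.81  3.66] w 0.263
F case [-0.39 -6.83  3.66]
```

```bash
cat > s.sh <<'E'
python3 -c "
from h import *
st()"|head -2
E
python3 -m creep '[{"translation":[0,0.0007,0],"rot":[0,0,0],"jaw":0.01},{"translation":[0,0,0],"rot":[0,0,0],"jaw":0.01},{"translation":[0,0.0007,0],"rot":[0,0,0],"jaw":0.01},{"translation":[0,0,0],"rot":[0,0,0],"jaw":0.01}]' 5 >/dev/null
sh s.sh
python3 -m creep '[{"translation":[0,0.0007,0],"rot":[0,0,0],"jaw":0.01},{"translation":[0,0,0],"rot":[0,0,0],"jaw":0.01},{"translation":[0,0.0007,0],"rot":[0,0,0],"jaw":0.01},{"translation":[0,0,0],"rot":[0,0,0],"jaw":0.01}]' 5 >/dev/null
sh s.sh
python3 -m creep '[{"translation":[0,0.0007,0],"rot":[0,0,0],"jaw":0.01},{"translation":[0,0,0],"rot":[0,0,0],"jaw":0.01},{"translation":[0,0.0007,0],"rot":[0,0,0],"jaw":0.01},{"translation":[0,0,0],"rot":[0,0,0],"jaw":0.01}]' 5 >/dev/null
sh s.sh
```

```text
t 9.62 pos [0.4709 0.0347 0.1534] case [-77.2 -38.6 153.4] F [ 0.93 -8.15  4.17] w 0.259
F case [-0.32 -8.2   4.17]
t 9.95 pos [0.4708 0.0359 0.1534] case [-77.1 -37.4 153.4] F [ 1.35 -8.73  4.6 ] w 0.261
F case [ 0.01 -8.83  4.6 ]
t 10.28 pos [0.4707 0.0371 0.1535] case [-77.  -36.2 153.5] F [ 0.18 -9.55  4.95] w 0.283
F case [-1.27 -9.47  4.95]
```

```bash
python3 -m creep '[{"translation":[-0.002,0,-0.002],"rot":[0,0,0],"jaw":0.01},{"translation":[0,-0.0005,0],"rot":[0,0,0],"jaw":0.01},{"translation":[0,0,0],"rot":[0,0,0],"jaw":0.01}]' 5
sh s.sh
python3 -m creep '[{"translation":[0,0,0],"rot":[0,0,0],"jaw":0.06},{"translation":[0,0,0],"rot":[0,0,0],"jaw":0.06},{"translation":[0,0,0],"rot":[0,0,0],"jaw":0.06},{"translation":[0,0,0],"rot":[0,0,0],"jaw":0.06},{"translation":[-0.02,0,-0.03],"rot":[0,0,0],"jaw":0.06},{"translation":[-0.04,0,-0.01],"rot":[0,0,0],"jaw":0.06},{"translation":[-0.04,0,-0.01],"rot":[0,0,0],"jaw":0.06},{"translation":[-0.04,0,-0.01],"rot":[0,0,0],"jaw":0.06},{"translation":[0,0,0],"rot":[0,0,0],"jaw":0.06}]' 5
python3 look.py 5
```

```text
clock: 10.53
position: [0.4719, 0.0388, 0.1551]
ee_rot: [-0.236, 3.132, -0.0]
force: [-0.9, -3.5, 3.2]
width: 0.257
t 10.53 pos [0.4719 0.0388 0.1551] case [-75.6 -34.7 155.1] F [-0.85 -3.45  3.19] w 0.257
F case [-1.36 -3.28  3.19]
clock: 11.28
position: [0.6173, 0.0622, 0.2169]
ee_rot: [-0.238, 3.125, 0.001]
force: [-0.1, -0.1, 0.1]
width: 0.652
```

View pics/c5.png

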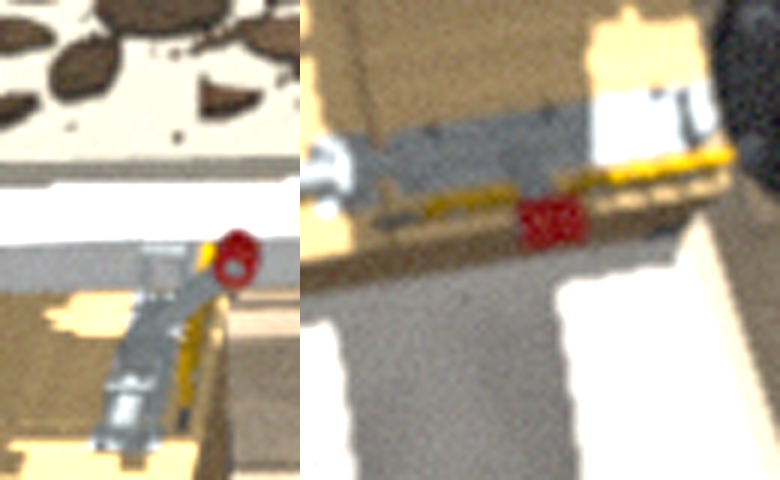

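```bash
python3 - <<'E'
import cv2
L=[]
for k in(0,5):
    im=cv2.imread(f"pics/top{k}.png")[160:195,285:355]; a=cv2.resize(im,None,fx=11,fy=11,interpolation=2); L.append(cv2.convertScaleAbs(a,alpha=1.5 if k else 1.1))
cv2.imwrite("pics/z5.png",cv2.resize(cv2.vconcat(L),(770,600) if 0 else None,fx=.75,fy=.75))
E
python3 - <<'E'
from h import *
# handle y at -0.0347 crossing strip top; predicted pixel u for handle centre/edges & notch hypotheses
for y in (-.0347-.006,-.0347,-.0347+.006): print(y,proj("top",cw(Q,[-.057,y,.136])))
a=.78
print("knob",proj("top",cw(Q,[-.037-.054*np.sin(a),-.0347,.118+.054*np.cos(a)])))
for sl in (32,33,34,36,40): print(sl,proj("top",cw(Q,[-.057,-.0753+sl/1e3,.128])))
print(optics.pinpoint("top","handle_grip")[:2],optics.pinpoint("top","handle_pivot")[:2])
E
```

```text
-0.0407 [315.6578873  175.47703925]
-0.0347 [313.02368853 175.94016988]
-0.028700000000000003 [310.38858226 176.40346006]
knob [316.00801978 181.92542495]
32 [316.26420137 176.02459084]
33 [315.82865588 176.10118473]
34 [315.39308559 176.17778298]
36 [314.52187058 176.33099257]
40 [312.77914277 176.63746412]
[{'location': [315.3, 181.4], 'score': 0.53}] [{'location': [310.3, 170.1], 'score': 0.75}, {'location': [317.7, 181.4], 'score': 0.66}]
```

View pics/z5.png

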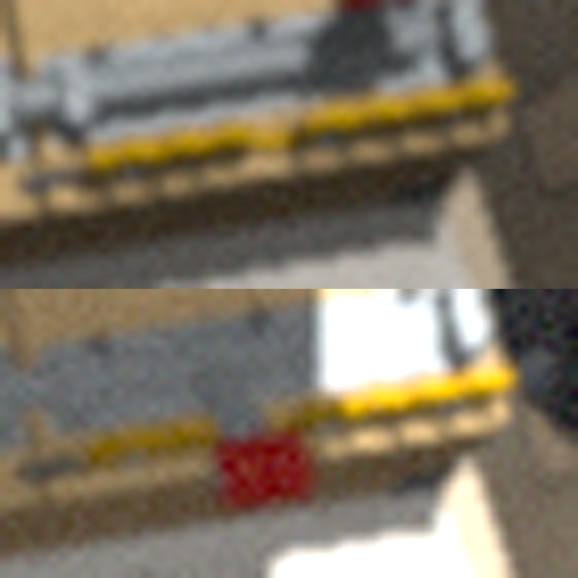

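```bash
python3 -c "
from h import *
st([-.0735,-.0347,.155])"
```

```text
t 11.48 pos [0.609  0.0601 0.2144] case [ 63.2 -34.4 214.4] F [-0.11 -0.39  0.64] w 0.654
F case [-0.17 -0.37  0.64]
tool axes in case (cols)
 [[-1.     0.002 -0.002]
 [ 0.002  1.     0.   ]
 [ 0.002  0.    -1.   ]]
goal tool shift [136.6  -0.5  59.7]
rot 1 [ 0.   -0.1  -0.09]
rot -1 [-1.6000e-01 -1.0000e-02  1.7991e+02]
```

```bash
python3 -m creep '[{"translation":[0.04,0,0],"rot":[0,0,0],"jaw":0.06},{"translation":[0.04,0,0],"rot":[0,0,0],"jaw":0.06},{"translation":[0.04,0,0],"rot":[0,0,0],"jaw":0.06},{"translation":[0.018,0,0.02],"rot":[0,0,0],"jaw":0.06},{"translation":[0,0,0.03],"rot":[0,0,0],"jaw":0.06},{"translation":[0,0,0.01],"rot":[0,0,0],"jaw":0.06},{"translation":[0,0,0],"rot":[0,0,0],"jaw":0.06},{"translation":[0,0,0],"rot":[0,0,0],"jaw":0.01},{"translation":[0,0,0],"rot":[0,0,0],"jaw":0.01},{"translation":[0,0,0],"rot":[0,0,0],"jaw":0.01},{"translation":[0,0,0],"rot":[0,0,0],"jaw":0.01},{"translation":[0,0,0],"rot":[0,0,0],"jaw":0.01}]' 5
sh s.sh
```

```text
clock: 12.48
position: [0.474, 0.0395, 0.1557]
ee_rot: [-0.236, 3.132, 0.0]
force: [-1.1, 0.1, -0.4]
width: 0.342
t 12.48 pos [0.474  0.0395 0.1557] case [-73.3 -34.3 155.7] F [-1.06  0.15 -0.43] w 0.342
F case [-1.03  0.31 -0.43]
```

```bash
python3 -m creep '[{"translation":[0.001,0,0],"rot":[0,0,0],"jaw":0.01},{"translation":[0,0,0],"rot":[0,0,0],"jaw":0.01},{"translation":[0,0,0],"rot":[0,0,0],"jaw":0.01}]' 5
sh s.sh
python3 -m creep '[{"translation":[-0.0022,0,-0.0019],"rot":[0,0,0],"jaw":0.01},{"translation":[0,-0.003,0],"rot":[0,0,0],"jaw":0.01},{"translation":[0,-0.004,0],"rot":[0,0,0],"jaw":0.01},{"translation":[0,-0.004,0],"rot":[0,0,0],"jaw":0.01},{"translation":[0,-0.003,0],"rot":[0,0,0],"jaw":0.01},{"translation":[0,0,0],"rot":[0,0,0],"jaw":0.01},{"translation":[0,0,0],"rot":[0,0,0],"jaw":0.01}]' 5
sh s.sh
```

```text
clock: 12.73
position: [0.4729, 0.0392, 0.1554]
ee_rot: [-0.236, 3.132, 0.0]
force: [0.8, 0.0, 1.7]
width: 0.261
t 12.73 pos [0.4729 0.0392 0.1554] case [-74.5 -34.5 155.4] F [0.76 0.04 1.73] w 0.261
F case [ 0.76 -0.08  1.73]
clock: 13.32
position: [0.4768, 0.0249, 0.157]
ee_rot: [0.235, -3.132, 0.001]
force: [-2.5, -1.3, 3.0]
width: 0.259
t 13.32 pos [0.4768 0.0249 0.157 ] case [-72.8 -49.1 157. ] F [-2.54 -1.33  3.05] w 0.259
F case [-2.71 -0.93  3.05]
```

```bash
python3 -m creep '[{"translation":[0.0024,0,0.0016],"rot":[0,0,0],"jaw":0.01},{"translation":[0,0,0],"rot":[0,0,0],"jaw":0.01},{"translation":[0.0010,0,0.0009],"rot":[0,0,0],"jaw":0.01},{"translation":[0,0,0],"rot":[0,0,0],"jaw":0.01},{"translation":[0,0,0],"rot":[0,0,0],"jaw":0.01}]' 5
sh s.sh
python3 -m creep '[{"translation":[0.0007,0,0.0006],"rot":[0,0,0],"jaw":0.01},{"translation":[0,0,0],"rot":[0,0,0],"jaw":0.01},{"translation":[0,0,0],"rot":[0,0,0],"jaw":0.01}]' 5
sh s.sh
```

```text
clock: 13.73
position: [0.474, 0.0252, 0.1544]
ee_rot: [-0.236, 3.132, -0.0]
force: [4.0, -1.5, -4.0]
width: 0.26
t 13.73 pos [0.474  0.0252 0.1544] case [-75.5 -48.4 154.4] F [ 4.   -1.48 -3.99] w 0.26
F case [ 3.73 -2.07 -3.99]
clock: 13.98
position: [0.4735, 0.0252, 0.1539]
ee_rot: [-0.236, 3.131, -0.0]
force: [5.4, -2.6, -5.2]
width: 0.262
t 13.98 pos [0.4735 0.0252 0.1539] case [-76.  -48.3 153.9] F [ 5.35 -2.61 -5.2 ] w 0.262
F case [ 4.89 -3.39 -5.2 ]
```

```bash
python3 -m creep '[{"translation":[-0.0003,0,0.0006],"rot":[0,0,0],"jaw":0.01},{"translation":[0,0,0],"rot":[0,0,0],"jaw":0.01},{"translation":[0.0005,0,0.0005],"rot":[0,0,0],"jaw":0.01},{"translation":[0,0,0],"rot":[0,0,0],"jaw":0.01}]' 5
sh s.sh
python3 -m creep '[{"translation":[0.0006,0,0.0006],"rot":[0,0,0],"jaw":0.01},{"translation":[0,0,0],"rot":[0,0,0],"jaw":0.01},{"translation":[0,0,0],"rot":[0,0,0],"jaw":0.01}]' 5
sh s.sh
```

```text
clock: 14.32
position: [0.4726, 0.0251, 0.1528]
ee_rot: [-0.236, 3.133, 0.0]
force: [1.1, -2.0, -2.1]
width: 0.262
t 14.32 pos [0.4726 0.0251 0.1528] case [-76.9 -48.3 152.8] F [ 1.14 -2.03 -2.13] w 0.262
F case [ 0.82 -2.18 -2.13]
clock: 14.57
position: [0.4721, 0.025, 0.1522]
ee_rot: [-0.236, 3.132, 0.0]
force: [4.1, -2.2, -3.5]
width: 0.264
t 14.57 pos [0.4721 0.025  0.1522] case [-77.4 -48.3 152.2] F [ 4.06 -2.18 -3.51] w 0.264
F case [ 3.68 -2.77 -3.51]
```

```bash
python3 -m creep '[{"translation":[0.0002,0,0.001],"rot":[0,0,0],"jaw":0.01},{"translation":[0,0,0],"rot":[0,0,0],"jaw":0.01},{"translation":[0,0,0],"rot":[0,0,0],"jaw":0.01}]' 5
sh s.sh
python3 -m creep '[{"translation":[0.0005,0,0.0006],"rot":[0,0,0],"jaw":0.01},{"translation":[0,0,0],"rot":[0,0,0],"jaw":0.01},{"translation":[0,0,0],"rot":[0,0,0],"jaw":0.01}]' 5
sh s.sh
```

```text
clock: 14.82
position: [0.4713, 0.0249, 0.151]
ee_rot: [0.236, -3.132, 0.0]
force: [1.3, -1.9, -0.6]
width: 0.263
t 14.82 pos [0.4713 0.0249 0.151 ] case [-78.2 -48.3 151. ] F [ 1.29 -1.85 -0.65] w 0.263
F case [ 1.   -2.03 -0.65]
clock: 15.07
position: [0.4709, 0.0249, 0.1505]
ee_rot: [0.236, -3.132, -0.0]
force: [-1.0, -2.2, -1.0]
width: 0.261
t 15.07 pos [0.4709 0.0249 0.1505] case [-78.6 -48.3 150.5] F [-0.99 -2.19 -1.  ] w 0.261
F case [-1.31 -2.01 -1.  ]
```

```bash
python3 -m creep '[{"translation":[0.0012,0,0.0016],"rot":[0,0,0],"jaw":0.01},{"translation":[0,0,0],"rot":[0,0,0],"jaw":0.01},{"translation":[0,0,0],"rot":[0,0,0],"jaw":0.01}]' 5
sh s.sh
python3 -m creep '[{"translation":[0.0012,0,0.0016],"rot":[0,0,0],"jaw":0.01},{"translation":[0,0,0],"rot":[0,0,0],"jaw":0.01},{"translation":[0,0,0],"rot":[0,0,0],"jaw":0.01}]' 5
sh s.sh
```

```text
clock: 15.32
position: [0.4698, 0.0247, 0.1488]
ee_rot: [0.236, -3.132, 0.0]
force: [-0.2, -2.8, -1.5]
width: 0.259
t 15.32 pos [0.4698 0.0247 0.1488] case [-79.7 -48.3 148.8] F [-0.23 -2.78 -1.5 ] w 0.259
F case [-0.65 -2.71 -1.5 ]
clock: 15.57
position: [0.4688, 0.0246, 0.1473]
ee_rot: [0.236, -3.132, 0.0]
force: [-0.9, -2.7, -0.8]
width: 0.265
t 15.57 pos [0.4688 0.0246 0.1473] case [-80.8 -48.3 147.3] F [-0.86 -2.66 -0.77] w 0.265
F case [-1.26 -2.5  -0.77]
```

```bash
python3 -m creep '[{"translation":[0.0029,0,0.0045],"rot":[0,0,0],"jaw":0.01},{"translation":[0,0,0],"rot":[0,0,0],"jaw":0.01},{"translation":[0,0,0],"rot":[0,0,0],"jaw":0.01}]' 5
sh s.sh
python3 -m creep '[{"translation":[0.0024,0,0.0047],"rot":[0,0,0],"jaw":0.01},{"translation":[0,0,0],"rot":[0,0,0],"jaw":0.01},{"translation":[0,0,0],"rot":[0,0,0],"jaw":0.01}]' 5
sh s.sh
```

```text
clock: 15.82
position: [0.4662, 0.0242, 0.1427]
ee_rot: [-0.236, 3.132, 0.0]
force: [0.5, -2.5, -1.2]
width: 0.262
t 15.82 pos [0.4662 0.0242 0.1427] case [-83.4 -48.3 142.7] F [ 0.54 -2.53 -1.16] w 0.262
F case [ 0.15 -2.58 -1.16]
clock: 16.07
position: [0.4642, 0.0239, 0.1381]
ee_rot: [-0.236, 3.132, 0.0]
force: [3.6, -1.6, -1.7]
width: 0.263
t 16.07 pos [0.4642 0.0239 0.1381] case [-85.5 -48.2 138.1] F [ 3.57 -1.62 -1.71] w 0.263
F case [ 3.28 -2.14 -1.71]
```

```bash
python3 -m creep '[{"translation":[0.0015,0,0.005],"rot":[0,0,0],"jaw":0.01},{"translation":[0,0,0],"rot":[0,0,0],"jaw":0.01},{"translation":[0,0,0],"rot":[0,0,0],"jaw":0.01}]' 5
sh s.sh
python3 -m creep '[{"translation":[0.0012,0,0.005],"rot":[0,0,0],"jaw":0.01},{"translation":[0,0,0],"rot":[0,0,0],"jaw":0.01},{"translation":[0,0,0],"rot":[0,0,0],"jaw":0.01}]' 5
sh s.sh
python3 -m creep '[{"translation":[0.0006,0,0.0035],"rot":[0,0,0],"jaw":0.01},{"translation":[0,0,0],"rot":[0,0,0],"jaw":0.01},{"translation":[0,0,0],"rot":[0,0,0],"jaw":0.01}]' 5
sh s.sh
```

```text
clock: 16.32
position: [0.4625, 0.0236, 0.1331]
ee_rot: [-0.236, 3.132, 0.0]
force: [3.7, -2.1, -2.6]
width: 0.264
t 16.32 pos [0.4625 0.0236 0.1331] case [-87.2 -48.3 133.1] F [ 3.74 -2.13 -2.59] w 0.264
F case [ 3.38 -2.67 -2.59]
clock: 16.57
position: [0.4614, 0.0235, 0.1281]
ee_rot: [-0.236, 3.132, 0.0]
force: [4.1, -0.8, -3.1]
width: 0.262
t 16.57 pos [0.4614 0.0235 0.1281] case [-88.3 -48.3 128.1] F [ 4.07 -0.8  -3.09] w 0.262
F case [ 3.9  -1.41 -3.09]
clock: 16.82
position: [0.4608, 0.0234, 0.1247]
ee_rot: [-0.236, 3.132, 0.0]
force: [4.7, -0.4, -1.6]
width: 0.262
t 16.82 pos [0.4608 0.0234 0.1247] case [-88.8 -48.2 124.7] F [ 4.74 -0.44 -1.58] w 0.262
F case [ 4.61 -1.15 -1.58]
```

```bash
python3 -m creep '[{"translation":[0,0,0.0015],"rot":[0,0,0],"jaw":0.01},{"translation":[0,0,0],"rot":[0,0,0],"jaw":0.01},{"translation":[0,0,0],"rot":[0,0,0],"jaw":0.01}]' 5
sh s.sh
python3 -m creep '[{"translation":[-0.0003,0,0.001],"rot":[0,0,0],"jaw":0.01},{"translation":[0,0,0],"rot":[0,0,0],"jaw":0.01},{"translation":[0,0,0],"rot":[0,0,0],"jaw":0.01}]' 5
sh s.sh
```

```text
clock: 17.07
position: [0.4607, 0.0233, 0.1232]
ee_rot: [-0.236, 3.132, 0.0]
force: [5.4, -0.9, -1.5]
width: 0.264
t 17.07 pos [0.4607 0.0233 0.1232] case [-89.  -48.3 123.2] F [ 5.37 -0.88 -1.45] w 0.264
F case [ 5.17 -1.69 -1.45]
clock: 17.32
position: [0.4606, 0.0233, 0.1222]
ee_rot: [0.236, -3.132, -0.0]
force: [2.8, -0.2, 0.3]
width: 0.261
t 17.32 pos [0.4606 0.0233 0.1222] case [-89.  -48.3 122.2] F [ 2.78 -0.25  0.26] w 0.261
F case [ 2.71 -0.67  0.26]
```

```bash
python3 -m creep '[{"translation":[0,0,0],"rot":[0,0,0],"jaw":0.06},{"translation":[0,0,0],"rot":[0,0,0],"jaw":0.06},{"translation":[0,0,0],"rot":[0,0,0],"jaw":0.06},{"translation":[0,0,0],"rot":[0,0,0],"jaw":0.06},{"translation":[0,0,-0.015],"rot":[0,0,0],"jaw":0.06},{"translation":[0,0,-0.03],"rot":[0,0,0],"jaw":0.06},{"translation":[0,0,-0.03],"rot":[0,0,0],"jaw":0.06},{"translation":[-0.04,0,-0.02],"rot":[0,0,0],"jaw":0.06},{"translation":[-0.04,0,0],"rot":[0,0,0],"jaw":0.06},{"translation":[-0.04,0,0],"rot":[0,0,0],"jaw":0.06},{"translation":[-0.04,0,0],"rot":[0,0,0],"jaw":0.06},{"translation":[0,0,0],"rot":[0,0,0],"jaw":0.06}]' 5
python3 look.py 6
python3 - <<'E'
from h import *
for a in (1.3,1.5):
  for y in (-.0483,-.043): 
    k=cw(Q,[-.037-.054*np.sin(a),y,.118+.054*np.cos(a)]); print(a,y,proj("top",k),proj("side",k))
print(optics.pinpoint("top","handle_grip")[:2],optics.pinpoint("side","handle_grip")[:2])
E
```

```text
clock: 18.32
position: [0.6218, 0.0487, 0.2146]
ee_rot: [-0.239, 3.13, -0.0]
force: [-0.5, 0.2, 0.3]
width: 0.654
1.3 -0.0483 [321.66320963 189.0668759 ] [269.57522349 163.60894762]
1.3 -0.043 [319.33327469 189.47874439] [269.45057999 164.45735448]
1.5 -0.0483 [321.06953845 190.70765191] [270.28896015 167.33020286]
1.5 -0.043 [318.76258526 191.11568959] [270.1673731  168.18880322]
[{'location': [318.2, 186.1], 'score': 0.62}] []
```

View pics/c6.png

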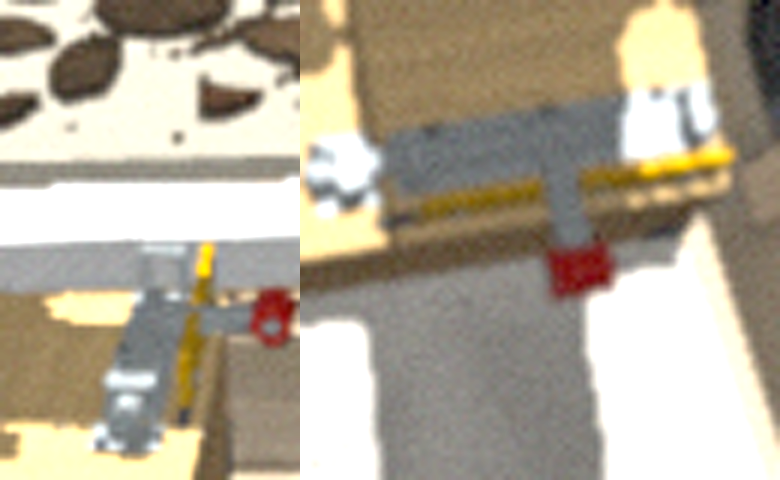

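```bash
python3 - <<'E'
import cv2
L=[]
for k in(0,6):
    a=cv2.imread(f"pics/top{k}.png")[155:190,270:330]; L.append(cv2.convertScaleAbs(cv2.resize(a,None,fx=6.4,fy=6.4,interpolation=2),alpha=1.5 if k else 1))
t=cv2.hconcat(L); L=[]
for k in(0,6):
    a=cv2.imread(f"pics/side{k}.png")[150:195,230:278]; L.append(cv2.resize(a,(384,340),interpolation=2))
cv2.imwrite("pics/z6.png",cv2.vconcat([t,cv2.hconcat(L)]))
E
python3 -c "
from h import *
st()
for n in ('bowl_brown','stone_c','slab_1','slab_2','brush_wood'): print(n,optics.pinpoint('top',n)[:2])"
```

```text
t 18.52 pos [0.6151 0.0466 0.2153] case [ 67.2 -48.7 215.3] F [-0.04 -0.6   0.13] w 0.651
F case [-0.13 -0.59  0.13]
tool axes in case (cols)
 [[-1.     0.002 -0.002]
 [ 0.002  1.    -0.   ]
 [ 0.002 -0.    -1.   ]]
rot 1 [-0.   -0.11 -0.11]
rot -1 [-1.7000e-01  0.0000e+00  1.7989e+02]
bowl_brown [{'location': [157.4, 168.3], 'score': 0.85}]
stone_c [{'location': [316.0, 164.6], 'score': 0.7}, {'location': [190.3, 239.7], 'score': 0.65}]
slab_1 [{'location': [315.5, 166.0], 'score': 0.61}, {'location': [335.6, 238.0], 'score': 0.6}]
slab_2 [{'location': [315.5, 166.0], 'score': 0.61}, {'location': [335.6, 238.0], 'score': 0.6}]
brush_wood [{'location': [253.8, 242.4], 'score': 0.89}]
```

View pics/z6.png

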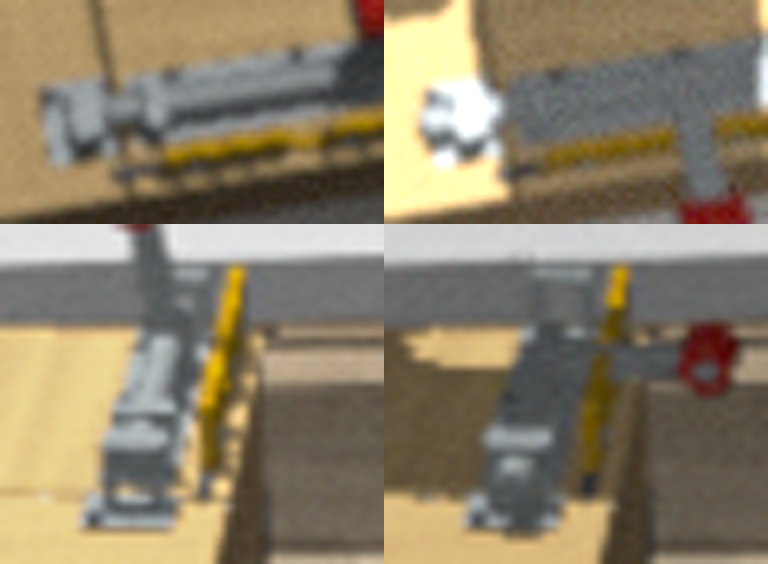

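View pics/top6.png

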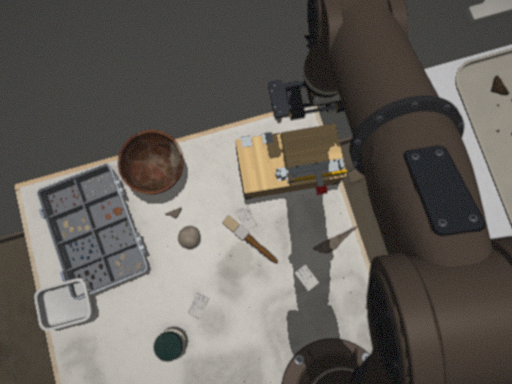

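```bash
python3 -c "
from cell import arm
print(arm.sign_off())"
```

```text
the job is handed in; nothing more can be done
None
```

The case is locked as far as I can check: the bolt is across through the staple, and the handle lies level in the notch and released. I handed the job in at about 18.5 s; no verdict was reported.

**How it went:**
- I pinched the knob with 5 N, slid the bolt left with the handle up, and felt along the strip. The first pass slid about 8 mm past the notch. I let go, took a picture that showed the overshoot, slid back and laid the handle down in the notch.
- From the wrist readings, the handle bore on the strip with roughly 12 N at most.

**Last checks:**
- **Handle:** in the pictures the knob sits where a handle angle of about 1.5 rad puts it, with the shank in the notch.
- **Bolt:** the bolt tip shows past the staple.
- **Other things:** I compared the before and after top pictures by eye. The bowl, stone, sherds and brush look unmoved, and the gripper is clear.

**Checks that disagreed:**
- **Bolt travel:** the tool's net travel was only 27 mm, less than both the 28 mm required and the 32 mm given as the nearest notch position. I took this to mean the bolt did not start at exactly zero. I relied on the handle seating in the only notch and on the tip showing past the staple, so 28 mm was not measured directly.
- **Detectors:** they returned false hits on the case for the stone and the sherds.

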